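# Hold the preparation board's spring clamp open at the rider

## Robot

A 7-joint arm with a two-finger parallel gripper is mounted at the origin on a cart in front of the work surface, level with it; the furniture and walls round the work are solid. World frame = base frame: x ahead of the robot, y to its left, z up, the work surface at z = 0. Lengths are in mm, angles in rad, forces in N, time in s.
With the tool pointing down it reaches from about 375 to 925 mm from the base axis. Payload 3.1 kg.
Tool frame: the origin (TCP) lies at the very end of the fingers, on their centre line; the grasp point (between the pads) lies 19 mm behind it; z points along the fingers, y is the line along which they close (so a half turn about z gives the same grasp; the last joint's range is limited). The gripper opens to 85 mm and grips with 20 to 120 N. Pads are 22 mm wide; open, the fingers measure 114 mm over their backs; the gripper's body (76 mm by 85 mm) begins 54 mm behind the grasp point. The pads swing forward as they close: fully open they stand 13 mm farther back than shut.
Start: joints at [1.079, 0.383, 0.044, 1.598, -0.018, 1.161, -0.05], TCP at [249.425, -600.241, 192.369] pointing down, gripper open.
Joint ranges: [-2.61, 2.61], [-0.41, 2.15], [-1.48, 1.57], [0, 2.5], [-1.57, 4.71], [0.05, 1.97], [-2.85, 2.85]. Speed limits (rad/s): [2.79, 2.79, 3.14, 3.14, 3.14, 3.14, 3.14].

## Interface

Orientations are given as a rotation vector (axis times angle).
In Python, from plant import manip gives the robot as it stands.
- The arm moves only by the tool drive_tool, never from a script. Its argument "steps" is a list of rows, each a list of 3 entries, a list of its own where there are three numbers: the finger opening in mm, from 0 to 85.4, then the shift along the tool's x, y, z in mm, then the turn, a rotation vector about the tool's x, y, z in rad. In form: [[fingers, [tx, ty, tz], [rx, ry, rz]], ...]. A call has 1 to 10 rows; each row is the pose to reach, as a shift and turn from the pose commanded when the call began, along the tool's axes at that moment; what a row does not reach only later rows make up. A row lasts 1/8 s, in which the tool goes at most 62.5 mm and 10.7 degrees, less where a joint would pass 70% of its speed; a pose out of reach is approached as far as the arm can. A call with a gripper value outside its range is refused whole. The fingers move at their own pace and stop on an object; "grip_force" is the grip in N (left out, the last holds). Time passes only in rows, so rows that repeat a pose let the fingers close. It gives the time, the measured TCP pose, the force, the opening and the grip force at its end, in the units of the state.
- manip.get_state(): the state, without advancing time (a new reading comes with each control period).
- manip.capture(name): name is "side" or "top"; returns a dict with "image" (420x560x3 uint8, red, green, blue), "vertical_fov" (degrees; the focal length in pixels is half the picture's height over the tangent of half this angle, whatever the lens; pixels are square), "cx", "cy" (the principal point, pixels), "R" (3x3) and "t" (3): a world point X has camera coordinates R X + t. Camera axes: x right, y down, z forward; pixel columns grow to the right and rows downward; lengths in mm; the calibration is good to about 2 mm. A picture is of the moment at which its call begins. There is no depth.
- manip.close_job(): hands the job in; it is judged then, once.
Trained networks look in a picture, given as the dict that the camera call returned (one of the last four; its "shot" number tells which), for a name from the list of things; names that differ only in an ending like _2 or _b are one class to them, and where a whole thing is asked for, a point or a joint stands for the part that bears it (a point fixed in the world has none). Each returns a list of dicts, best first, with "confidence" (0 to 1); they miss things now and then, are a little off and sometimes report something else, mostly with a low value. They report only what shows in the picture. A call takes as long as a camera call.
- manip.search_frame(target, picture): "at" ([x, y, z] in mm, in world coordinates, good to about 4 mm: the middle of the surface that is visible of it).
- manip.place_of(target, picture): "at" ([x, y, z] in mm, in world coordinates, good to about 4 mm: a listed point, or the origin of a listed thing).
The state is a dict: "time_s": time; "joint_positions": joint angles; "joint_velocities": joint speeds; "effort": joint torques, N m; "position": TCP position; "ee_rot": TCP orientation; "ft_force": force on the tool from outside, world axes, zero at the start; "torque": the same for the moment, N m; "finger_gap": finger opening in mm; "gripper_force": force on a finger pad.
Only numpy, scipy, OpenCV 4.12 (cv2) and the standard library are available. Lean on these libraries where they do the work, as an engineer would, in place of code of your own. Each camera call takes 0.05 s, during which the arm holds its last target. There are 200 camera calls.

## Task

Open the spring clamp on the preparation board so that the cook can set her bowl into it: flip the cam lever fully over, away from the jaw, to free it, then take the jaw by its pull bar and draw it back until its pointer stands level with the black rider clip on the scale. Do not let the jaw fly back, leave the rider and the things round the board where they are, and finish while still holding the bar with the jaw at the rider, because nothing else keeps it open.

Things in the scene. Friction and masses are not known exactly. Their poses are not given: they have to be found in the camera images.
- board: wooden board 250 x 360 x 21 mm, fixed to the worktop, with a spring clamp on top. Origin: centre of its underside, z up, long side along y. Fixed jaw at the -y end; at the +y end a block with two spring tubes along y, into which the moving jaw's two rods slide; the moving jaw opens towards +y. 'Board frame' below means this frame, in mm.
- jaw (a joint): opening of the moving jaw, m: 0 = home (40 mm gap), to 0.13 along board +y. Springs push it home with 5 N at 0, 12 N at 0.12; let go, it flies back. The jaw is an aluminium plate 150 mm wide, its top 67 mm above the worktop. Locked, it is stopped after 3 mm.
- pull_bar (a point): the round steel pull bar on top of the moving jaw: 12 mm thick, 110 mm long along board x on two posts 98 mm apart. This point is its middle, on its axis, 105 mm above the worktop, with 32 mm of free space under the bar. Board frame (0, -109 + opening, 105). It can be pinched from above between the posts, fingers closing along board y.
- cam_lever (a joint): angle of the cam lever, rad: 0 to 0.15 = locked, leaning inward over the board (towards board -x); grows as it is flipped up and over outward (board +x) about a pivot along board y, to the stop at 1.4 (38 deg inward of upright at 0, 42 deg outward at the stop). The jaw is free from about 1; fully over from 1.2. It stays where left, needs 2 N, and locks the jaw only at home.
- lever_grip (a point): point on the axis of the lever's black barrel grip, 55 mm from the pivot axis. The barrel is 13 mm thick and lies along board y from -84.5 to -34.5; this point is at y = -54.5. At 0 rad it is at board frame (69, -54.5, 97). Push it from the inner (-x) side.
- lever_pivot (a point): point on the pivot axis of the cam lever, at the far (+x) edge of the board: board frame (103, -54.5, 54). The bracket round it reaches 64 mm above the worktop.
- pointer_tip (a point): tip of the pointer that sticks out from the moving jaw over the steel scale strip along the near (-x) edge of the board; board frame (-105, -105 + opening, 28.5). Its axes are those of the board.
- rider (a joint): place of the rider on the scale strip, m: equals the jaw opening at which the pointer stands at the rider's middle (0.07 to 0.12). It is a small black saddle clip with a steel stud, 12 mm wide along the strip, and can be pushed along it by accident.
- rider_mark (a point): point in line with the middle of the rider, beside it where the pointer tip comes to stand: board frame (-105, -105 + rider, 28.5). Its axes are those of the board.
- bowl: small white bowl, 105 mm across, 53 mm high, standing beside the board; the cook will set it into the clamp; a bystander, origin at the centre of its underside.
- honey_jar: honey jar with a screw lid, 64 mm across, 87 mm high; a bystander, origin at the centre of its underside.
- tumbler: clear drinking glass, 79 mm across, 90 mm high; a bystander, origin at the centre of its underside.
- tomato: tomato, 65 mm; a bystander, origin at the centre of its underside.
- measure: measuring cup with a straight handle, 128 mm long with the handle, 40 mm high; a bystander, origin at the centre of its underside.
- spice_jar: spice jar, 45 mm across, 106 mm high; a bystander, origin at the centre of its underside.
- mug: two-tone mug with a handle, 92 mm across (127 mm with the handle), 95 mm high; a bystander, origin at the centre of its underside.

How it is judged:
By the outcome, as a careful person would: the job done as asked, in the order asked, and still so for the second after the job is handed in, while the arm keeps its last pose, push and grip.
It also fails if it takes over 45 s, if anything falls off the work surface, if the arm or the gripper's body presses on something with over 40 N, if the wrist force passes 120 N, or if a joint passes its speed limit or range.

## Working session

There is one attempt and no reset: what is moved stays moved. The work goes in short steps, Python scripts to look and compute and a tool call to move; the robot and the scene stay as the last step left them, time stands still between calls to the robot, and variables do not carry over. Pictures are saved under pics/ and viewed, at most 10 in all, crops included, and the job is handed in when it is done.

Besides the shell and the picture viewer there is one more tool, called after "Call:" as name(argument=value, ...) on one line, values as JSON. drive_tool: Moves the arm, as the interface text tells. Its arguments: {"type":"object","properties":{"steps":{"type":"array"},"grip_force":{"type":"number"}},"required":["steps"]}

```bash
mkdir -p pics; cat > h.py <<'E'
from plant import manip
import numpy as np, cv2
from scipy.spatial.transform import Rotation as Ro
def save(p,n): cv2.imwrite('pics/'+n+'.png',p['image'][:,:,::-1])
def proj(p,X):
    f=p['image'].shape[0]/2/np.tan(np.radians(p['vertical_fov'])/2)
    c=np.array(p['R'])@np.array(X)+np.array(p['t']).ravel(); return [round(float(p['cx']+f*c[0]/c[2])),round(float(p['cy']+f*c[1]/c[2]))]
E
python3 - <<'E'
from h import *
s=manip.get_state(); print(s['time_s'],s['position'],s['ee_rot'])
for n in ['top','side']:
    p=manip.capture(n); save(p,n+'0')
    for t in ['board','pull_bar','lever_grip','lever_pivot','pointer_tip','rider_mark','bowl','honey_jar','tumbler','tomato','measure','spice_jar','mug']:
        r=manip.place_of(t,p)
        print(n,t,[(np.round(d['at']).astype(int).tolist(),round(d['confidence'],2),proj(p,d['at'])) for d in r[:2]])
E
```

```text
0.0 [ 248.96634243 -599.29115268  190.9477033 ] [-3.07832783e+00 -6.14167034e-01  1.08200840e-03]
top board [([549, 43, 2], 0.91, [292, 215]), ([556, 333, -4], 0.64, [196, 213])]
top pull_bar [([531, -65, 107], 0.56, [331, 216])]
top lever_grip [([419, -185, 3], 0.65, [368, 259]), ([606, -24, 98], 0.4, [316, 191])]
top lever_pivot [([644, -26, 53], 0.76, [316, 181])]
top pointer_tip [([428, -45, 29], 0.74, [322, 255])]
top rider_mark [([642, -24, 51], 0.35, [315, 182])]
top bowl [([558, 333, -5], 0.74, [197, 212]), ([660, 274, -3], 0.4, [217, 180])]
top honey_jar [([656, 272, 2], 0.86, [217, 180])]
top tumbler [([501, -208, -1], 0.72, [375, 232])]
top tomato [([420, -187, 0], 0.68, [368, 259])]
top measure []
top spice_jar [([589, -193, -2], 0.73, [369, 204])]
top mug [([477, -323, 4], 0.81, [414, 240])]
side board [([546, 43, 2], 0.67, [278, 230])]
side pull_bar [([529, -63, 106], 0.65, [297, 184]), ([547, 40, -3], 0.48, [278, 231])]
side lever_grip [([610, -21, 97], 0.46, [267, 188])]
side lever_pivot [([643, -28, 55], 0.94, [258, 196])]
side pointer_tip [([430, -48, 29], 0.93, [325, 216])]
side rider_mark [([440, 42, 28], 0.48, [312, 231])]
side bowl [([565, 329, -1], 0.98, [225, 293]), ([429, -49, 29], 0.32, [326, 216])]
side honey_jar [([657, 275, 1], 0.72, [204, 269]), ([644, -23, 57], 0.66, [257, 196])]
side tumbler [([504, -211, -2], 0.97, [318, 193])]
side tomato [([424, -186, 2], 0.76, [339, 201])]
side measure [([582, 463, -1], 0.62, [189, 331]), ([608, -22, 95], 0.34, [267, 188])]
side spice_jar [([594, -197, -1], 0.63, [292, 189])]
side mug [([480, -322, 4], 0.94, [334, 179]), ([528, -61, 108], 0.39, [297, 184])]
```

```bash
python3 - <<'E'
import cv2
for n,(a,b,c,d) in {'top0':(130,300,170,430),'side0':(150,320,180,400)}.items():
    i=cv2.imread(f'pics/{n}.png')[a:b,c:d]; cv2.imwrite(f'pics/{n}c.png',cv2.resize(i,None,fx=3,fy=3,interpolation=2))
from h import *
from scipy.optimize import least_squares
P=np.array([[0,0,0],[0,-109,105],[69,-54.5,97],[103,-54.5,54],[-105,-105,28.5]]); 
W=np.array([[547.5,43,2],[530,-64,106.5],[608,-22.5,97.5],[643.5,-27,54],[429,-46.5,29]])
f=lambda v:((P@Ro.from_euler('z',v[2]).as_matrix().T)[:,:2]+v[:2]-W[:,:2]).ravel()
r=least_squares(f,[545,40,0]);print(r.x,r.fun.round(1))
print(Ro.from_rotvec(manip.get_state()['ee_rot']).as_matrix().round(3))
E
```

```text
[ 5.48016335e+02  4.24777455e+01 -1.50184654e-01] [ 0.5 -0.5  1.7 -1.3  0.1  0.8 -1.8  0.2 -0.5  0.9]
[[ 0.923  0.384  0.   ]
 [ 0.384 -0.923  0.   ]
 [ 0.    -0.    -1.   ]]
```

View pics/top0c.png

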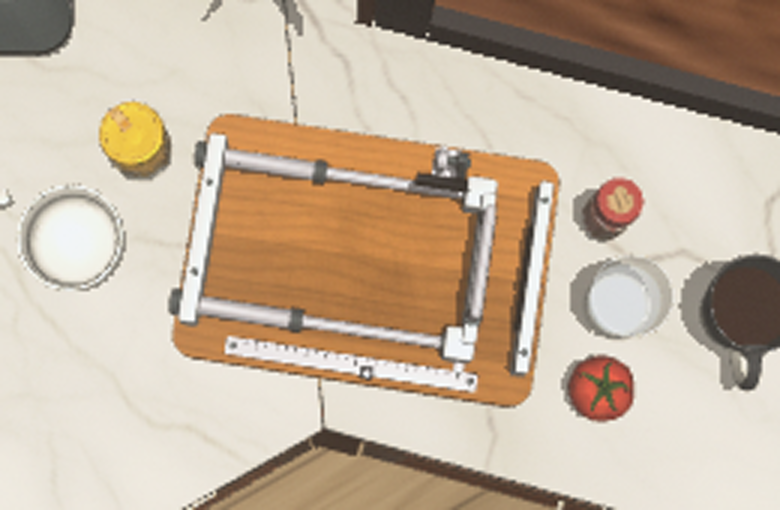

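View pics/side0c.png

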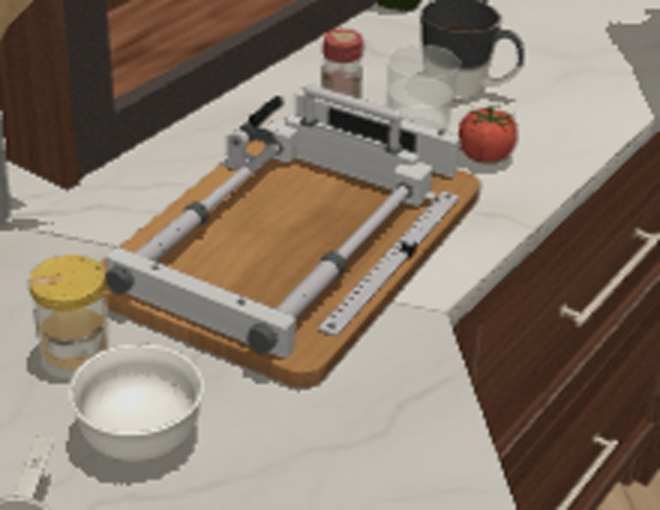

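The top view shows the board turned about -8.6°. The lever leans inward near (316,191). The rider is at (292,254) in the top view and (316,232) in the side view. The cabinet stands well behind the lever.

Call:
drive_tool(steps=[[0,[55,-43,0],[0,0,0.1]],[0,[110,-86,0],[0,0,0.2]],[0,[165,-129,0],[0,0,0.3]],[0,[220,-172,0],[0,0,0.4]],[0,[268,-210,0],[0,0,0.5]],[0,[316,-248,0],[0,0,0.545]],[0,[364,-285,0],[0,0,0.545]],[0,[412,-322,0],[0,0,0.545]],[0,[460,-360,0],[0,0,0.545]],[0,[500,-391,0],[0,0,0.545]]], grip_force=60)

```text
time_s: 2.65
position: [557.3, -54.3, 192.8]
ee_rot: [3.132, -0.238, 0.002]
ft_force: [0.6, -0.2, -0.2]
finger_gap: 0.1
gripper_force: 0.0
```

```bash
cat >> h.py <<'E'
B=np.array([548,42.5,0]); RB=Ro.from_euler('z',-0.150)
def st():
    s=manip.get_state(); R=Ro.from_rotvec(s['ee_rot'])
    print('t',round(s['time_s'],2),'board',RB.inv().apply(s['position']-B).round(1),'F',RB.inv().apply(s['ft_force']).round(1),'gap',s['finger_gap'],s['gripper_force'])
    print('toolx,z in board',RB.inv().apply(R.as_matrix().T).round(3)[[0,2]].tolist()); return s
E
python3 - <<'E'
from h import *
st()
for n,px in [('top',(292,254)),('side',(316,232.7))]:
    p=manip.capture(n); save(p,n+'1')
    for x,z in [(-113,32),(-105,28.5)]:
        print(n,x,[(r,proj(p,B+RB.apply([x,-105+r,z]))) for r in (70,80,90,100,110)])
    for t in ['rider','rider_mark']: print(t,[(RB.inv().apply(np.array(d['at'])-B).round(1).tolist(),round(d['confidence'],2)) for q in (manip.search_frame,manip.place_of) for d in (q(t,p) if not(t=='rider' and q==manip.place_of) else [])[:2]])
E
```

```text
t 2.65 board [ 23.6 -94.3 192.8] F [ 0.6 -0.1 -0.2] gap 0.12834136140630137 0.0
toolx,z in board [[1.0, -0.002, 0.001], [0.001, -0.0, -1.0]]
top -113 [(70, [298, 254]), (80, [295, 253]), (90, [291, 253]), (100, [288, 252]), (110, [284, 252])]
top -105 [(70, [298, 251]), (80, [295, 251]), (90, [292, 250]), (100, [288, 250]), (110, [285, 249])]
rider [([-14.5, 33.1, 26.4], 0.48)]
rider_mark [([69.1, 239.0, 88.5], 0.6), ([1.8, -107.4, 107.1], 0.38)]
side -113 [(70, [318, 228]), (80, [316, 230]), (90, [314, 231]), (100, [313, 233]), (110, [311, 235])]
side -105 [(70, [315, 228]), (80, [313, 230]), (90, [312, 231]), (100, [310, 233]), (110, [308, 235])]
rider []
rider_mark [([-107.6, -17.1, 27.6], 0.35)]
```

Call:
drive_tool(steps=[[0,[7,-20,0],[0,0,0]],[0,[14,-38,0],[0,0,0]],[0,[14,-38,30],[0,0,0]],[0,[14,-38,60],[0,0,0]],[0,[14,-38,85],[0,0,0]],[0,[14,-38,102],[0,0,0]],[0,[14,-38,102],[0,0,0]]])

```text
time_s: 3.92
position: [574.6, -20.5, 89.0]
ee_rot: [3.132, -0.238, -0.005]
ft_force: [0.4, 0.3, 0.4]
finger_gap: 0.3
gripper_force: 0.0
```

```bash
python3 - <<'E'
from h import *
st()
a=[]
for n,c in [('top',(140,260,230,390)),('side',(130,250,220,380))]:
    p=manip.capture(n); a.append(cv2.resize(p['image'][c[0]:c[1],c[2]:c[3],::-1],(640,480) if n=='side' else (640,480),interpolation=2)[:300])
cv2.imwrite('pics/a.png',np.vstack(a))
E
```

```text
t 3.92 board [ 35.8 -58.3  89. ] F [0.4 0.4 0.4] gap 0.2635190710591516 0.0
toolx,z in board [[1.0, -0.001, -0.003], [-0.003, -0.0, -1.0]]
```

View pics/a.png

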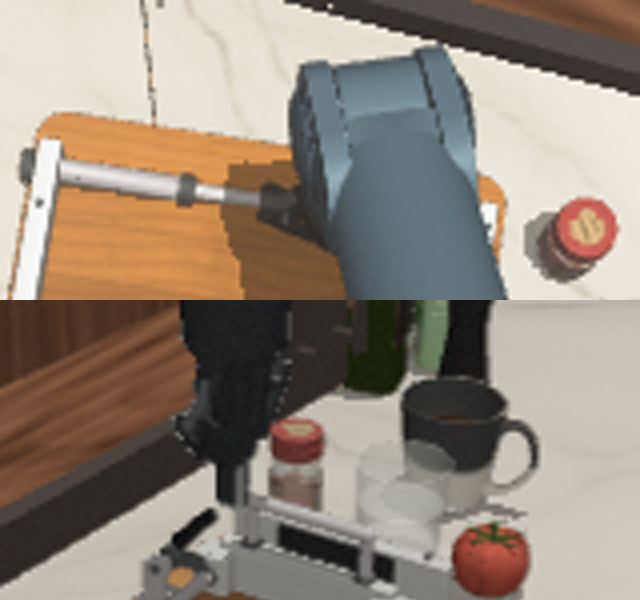

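The side view shows the closed fingers just inside of the barrel (barrel at about (195,530), fingertip at (235,495)). I'll push outward now.

Call:
drive_tool(steps=[[0,[10,0,0],[0,0,0]],[0,[20,0,0],[0,0,0]],[0,[30,0,0],[0,0,0]],[0,[40,0,0],[0,0,0]],[0,[50,0,0],[0,0,0]],[0,[60,0,0],[0,0,0]],[0,[68,0,0],[0,0,0]],[0,[76,0,0],[0,0,0]],[0,[76,0,0],[0,0,0]]])

```text
time_s: 5.15
position: [651.6, -31.9, 90.4]
ee_rot: [-3.133, 0.238, -0.001]
ft_force: [0.5, -0.5, -0.2]
finger_gap: 0.4
gripper_force: 0.0
```

```bash
python3 - <<'E'
from h import *
st()
for n in ['top','side']:
    p=manip.capture(n); save(p,n+'2')
    for d in manip.place_of('lever_grip',p)[:3]:
        b=RB.inv().apply(np.array(d['at'])-B); print(n,b.round(1),round(d['confidence'],2),'angle',round(np.arctan2(b[0]-103,b[2]-54)+.663,2))
E
```

```text
t 5.15 board [113.6 -58.1  90.4] F [ 0.6 -0.4 -0.2] gap 0.3867573280089727 0.0
toolx,z in board [[1.0, -0.001, 0.0], [0.0, 0.0, -1.0]]
top [ 64.9 -54.3  98.4] 0.54 angle -0.05
side [ 68.4 -56.1  96.3] 0.65 angle -0.02
```

```bash
python3 - <<'E'
import cv2
i=cv2.imread('pics/side2.png')[120:260,200:370]; cv2.imwrite('pics/b.png',cv2.resize(i,None,fx=4,fy=4,interpolation=2))
E
```

```text
(no output)
```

View pics/b.png

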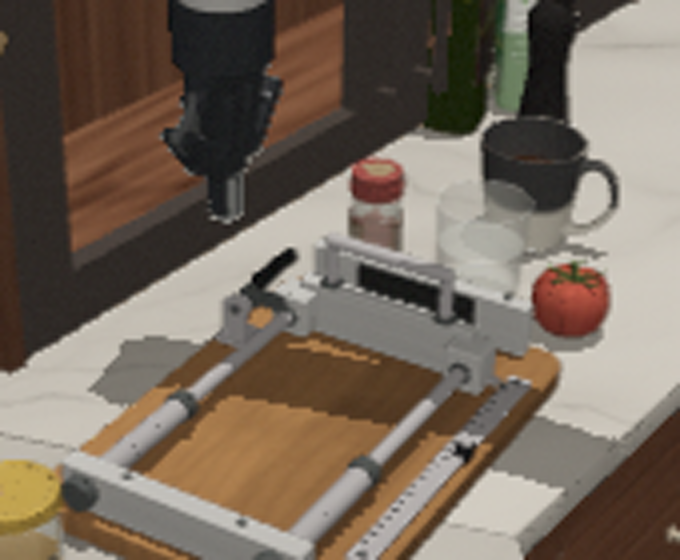

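```bash
python3 - <<'E'
from h import *
s=st(); print(s['position'])
p=manip.capture('side')
for z in (70,90,110,130,150): print(z,proj(p,B+RB.apply([113.6,-58.1,z])))
print('grip',proj(p,B+RB.apply([69,-54.5,97])),'pivot',proj(p,B+RB.apply([103,-54.5,54])),'bar',proj(p,B+RB.apply([0,-109,105])), proj(p,[660,270,87]))
f=p['image'].shape; print(f,p['cx'],p['cy'],p['vertical_fov'])
E
```

```text
t 5.35 board [112.5 -58.   90.3] F [ 0.  -0.7 -0.1] gap -0.006073042640551385 0.0
toolx,z in board [[1.0, -0.001, -0.001], [-0.001, -0.0, -1.0]]
[650.56754879 -31.67521578  90.3094258 ]
70 [256, 191]
90 [256, 185]
110 [255, 179]
130 [255, 174]
150 [255, 168]
grip [267, 188] pivot [258, 197] bar [297, 184] [201, 241]
(420, 560, 3) 277.3070624626389 209.44102698041547 52.8412248542866
```

```bash
python3 - <<'E'
from h import *
p=manip.capture('side')
a=cv2.imread('pics/side1.png');b=p['image'][:,:,::-1].copy()
pa=proj(p,B+RB.apply([23.6,-94.3,192.8]));pb=proj(p,B+RB.apply([112.5,-58,90.3])); print(pa,pb)
o=[]
for i,c in ((a,pa),(b,pb)):
    k=i[c[1]-60:c[1]+20,c[0]-40:c[0]+40]; k=cv2.resize(k,(400,400),interpolation=0); cv2.drawMarker(k,(202,302),(0,255,0),0,12,1); o.append(k)
cv2.imwrite('pics/c.png',np.hstack(o))
E
```

```text
[288, 157] [256, 185]
```

View pics/c.png

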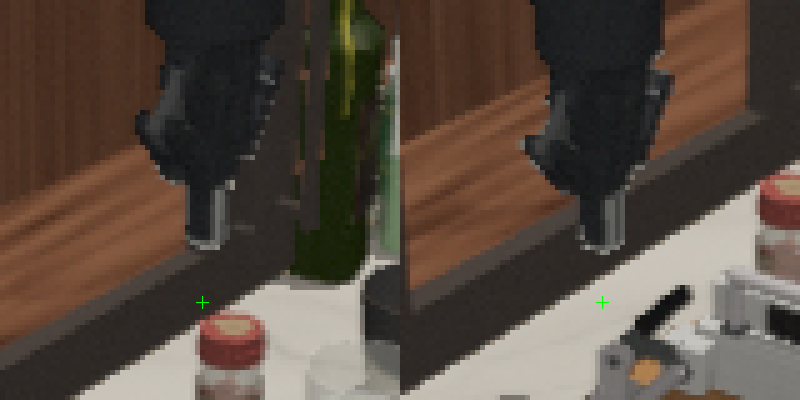

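```bash
python3 - <<'E'
from h import *
p=manip.capture('top'); save(p,'top3')
for h in ([112.5,-58],[152,-108]): print(h,[(z,proj(p,B+RB.apply(h+[z]))) for z in (90,130,200,300,400)])
print('cam',-np.array(p['R']).T@np.array(p['t']).ravel())
c=p['image'][60:260,220:440,::-1]; cv2.imwrite('pics/d.png',cv2.resize(c,None,fx=3,fy=3,interpolation=2))
E
```

```text
[112.5, -58] [(90, [318, 176]), (130, [319, 173]), (200, [321, 167]), (300, [324, 157]), (400, [328, 145])]
[152, -108] [(90, [337, 166]), (130, [339, 162]), (200, [342, 156]), (300, [346, 145]), (400, [351, 132])]
cam [ 303.5691973   69.5771267 1554.5794998]
```

View pics/d.png

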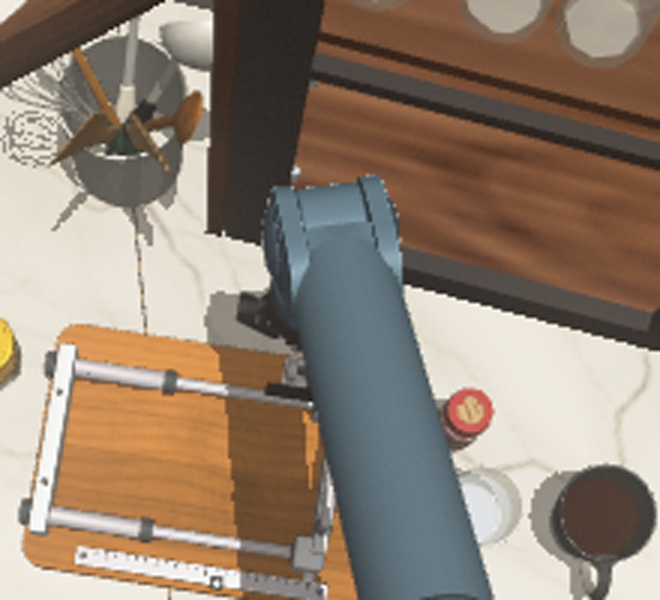

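The top view puts the wrist where z alone is offset. In the side view the fingertip is about 10.5 px above the predicted point, so the real tip stands about 37 mm higher than the reported TCP. I'll back off and repeat the push lower.

Call:
drive_tool(steps=[[0,[-30,0,0],[0,0,0]],[0,[-60,0,0],[0,0,0]],[0,[-78,0,0],[0,0,0]],[0,[-78,0,0],[0,0,0]],[0,[-78,0,12],[0,0,0]],[0,[-78,0,24],[0,0,0]],[0,[-78,0,36],[0,0,0]],[0,[-78,0,36],[0,0,0]]])

```text
time_s: 6.5
position: [572.4, -20.1, 52.3]
ee_rot: [3.133, -0.237, -0.006]
ft_force: [0.4, -0.2, -0.5]
finger_gap: 0.0
gripper_force: 0.0
```

Call:
drive_tool(steps=[[0,[8,0,0],[0,0,0]],[0,[16,0,0],[0,0,0]],[0,[24,0,0],[0,0,0]],[0,[32,0,0],[0,0,0]],[0,[32,0,0],[0,0,0]]])

```text
time_s: 7.12
position: [606.1, -24.5, 54.8]
ee_rot: [-3.132, 0.237, -0.0]
ft_force: [-1.8, -0.1, 1.5]
finger_gap: 0.2
gripper_force: 0.9
```

```bash
cat >> h.py <<'E'
def lev(p):
    for d in manip.place_of('lever_grip',p)[:2]:
        b=RB.inv().apply(np.array(d['at'])-B); print('lever',b.round(1),round(d['confidence'],2),'angle',round(np.arctan2(b[0]-103,b[2]-54)+.663,2))
def mark(p,n,X):
    c=proj(p,X); k=p['image'][c[1]-50:c[1]+30,c[0]-40:c[0]+40,::-1]; k=cv2.resize(k,(480,480),interpolation=2); cv2.drawMarker(k,(243,303),(0,255,0),0,12,1); cv2.imwrite(f'pics/{n}.png',k)
E
python3 - <<'E'
from h import *
s=st(); p=manip.capture('side'); lev(p); mark(p,'e',s['position']+[0,0,37])
lev(manip.capture('top'))
E
```

```text
t 7.12 board [ 67.5 -57.6  54.8] F [-1.8 -0.3  1.5] gap 0.22974435196458176 0.8953137136995792
toolx,z in board [[1.0, -0.001, 0.0], [0.0, 0.0, -1.0]]
lever [ 84.6 -52.1 105.9] 0.6 angle 0.32
```

View pics/e.png

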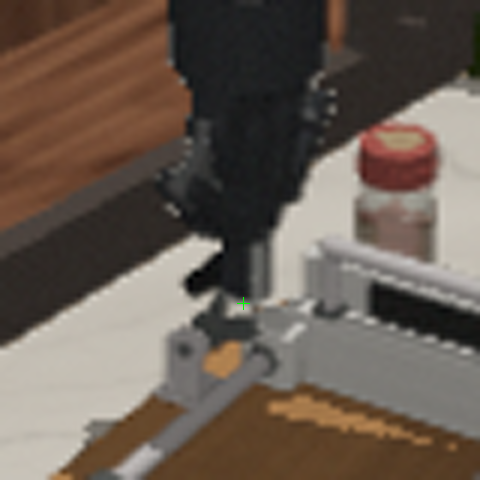

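The tip now agrees with the mark at (243,303), and the lever is moving. I'll go on.

Call:
drive_tool(steps=[[0,[8,0,0],[0,0,0]],[0,[16,0,0],[0,0,0]],[0,[24,0,0],[0,0,0]],[0,[32,0,0],[0,0,0]],[0,[40,0,0],[0,0,0]],[0,[47,0,0],[0,0,0]],[0,[52,0,0],[0,0,0]],[0,[56,0,0],[0,0,0]],[0,[56,0,0],[0,0,0]]])

```text
time_s: 8.45
position: [659.6, -33.4, 53.4]
ee_rot: [3.132, -0.237, -0.005]
ft_force: [-4.1, 0.4, -2.6]
finger_gap: -0.3
gripper_force: 2.3
```

```bash
python3 - <<'E'
from h import *
s=st(); p=manip.capture('side'); lev(p); lev(manip.capture('top'))
E
```

```text
t 8.45 board [121.7 -58.4  53.4] F [-4.1 -0.2 -2.6] gap -0.3375643570533294 2.2837841883301735
toolx,z in board [[1.0, -0.001, -0.003], [-0.003, -0.001, -1.0]]
lever [138.8 -51.5  94.6] 0.68 angle 1.39
lever [  -0.6 -105.9  105. ] 0.21 angle -0.45
```

Call:
drive_tool(steps=[[0,[-8,0,0],[0,0,0]],[0,[-10,0,-30],[0,0,0]],[20,[-12,0,-62],[0,0,0]],[50,[-50,20,-62],[0,0,0]],[50,[-90,40,-62],[0,0,0]],[50,[-121,50,-62],[0,0,0]],[50,[-121,50,-62],[0,0,0]],[50,[-121,50,-62],[0,0,0]]])

```text
time_s: 9.65
position: [537.1, -64.3, 118.6]
ee_rot: [-3.133, 0.237, -0.011]
ft_force: [0.8, 0.5, -0.2]
finger_gap: 50.0
gripper_force: 0.0
```

```bash
python3 - <<'E'
from h import *
s=st(); p=manip.capture('side'); lev(p)
for d in manip.place_of('pull_bar',p)[:2]: print(RB.inv().apply(np.array(d['at'])-B).round(1),d['confidence'])
c=p['image'][110:260,210:390,::-1]; k=cv2.resize(c,None,fx=4,fy=4,interpolation=2)
for X in (s['position']+[0,0,37],B+RB.apply([0,-109,105])):
    q=proj(p,X); cv2.drawMarker(k,((q[0]-210)*4,(q[1]-110)*4),(0,255,0),0,12,1)
cv2.imwrite('pics/f.png',k)
E
```

```text
t 9.65 board [   5.2 -107.3  118.6] F [ 0.7  0.6 -0.2] gap 50.00469789881987 0.0
toolx,z in board [[1.0, -0.001, 0.007], [0.007, 0.001, -1.0]]
lever [140.4 -53.1  91. ] 0.69 angle 1.45
[  -3.7 -108.   107.6] 0.85
```

View pics/f.png

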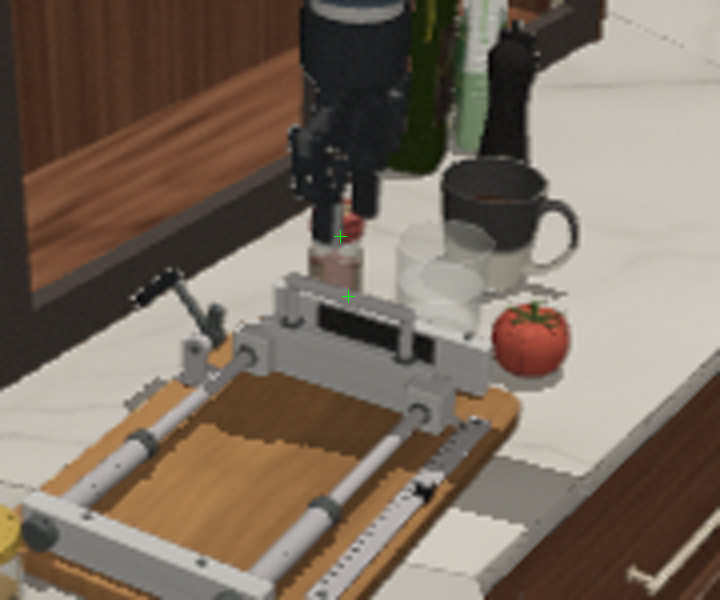

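The view shows the lever fully over and the open fingers above the bar, one on each side of it. I'll lower and pinch.

Call:
drive_tool(steps=[[50,[-4,1,20],[0,0,0]],[50,[-4,1,40],[0,0,0]],[50,[-4,1,55],[0,0,0]],[50,[-4,1,68],[0,0,0]],[50,[-4,1,68],[0,0,0]],[5,[-4,1,68],[0,0,0]],[5,[-4,1,68],[0,0,0]],[5,[-4,1,68],[0,0,0]],[5,[-4,1,68],[0,0,0]],[5,[-4,1,68],[0,0,0]]], grip_force=60)

```text
time_s: 11.05
position: [530.5, -64.6, 49.3]
ee_rot: [-3.132, 0.237, -0.003]
ft_force: [-1.1, 1.1, 5.2]
finger_gap: 10.0
gripper_force: 58.7
```

```bash
python3 - <<'E'
from h import *
st()
E
```

```text
t 11.05 board [  -1.3 -108.5   49.3] F [-1.2  0.9  5.2] gap 9.986615540495174 58.734984397888184
toolx,z in board [[1.0, -0.001, 0.002], [0.002, 0.0, -1.0]]
```

Call:
drive_tool(steps=[[5,[0,-4,0],[0,0,0]],[5,[0,-12,0],[0,0,0]],[5,[0,-20,0],[0,0,0]],[5,[0,-28,0],[0,0,0]],[5,[0,-36,0],[0,0,0]],[5,[0,-44,0],[0,0,0]],[5,[0,-52,0],[0,0,0]],[5,[0,-60,0],[0,0,0]],[5,[0,-66,0],[0,0,0]],[5,[0,-70,0],[0,0,0]]])

```text
time_s: 12.3
position: [539.4, -2.7, 49.3]
ee_rot: [3.124, -0.242, -0.003]
ft_force: [-4.0, -8.5, 9.9]
finger_gap: 10.1
gripper_force: 59.6
```

```bash
python3 - <<'E'
from h import *
s=st(); 
for n in ('side','top'):
    p=manip.capture(n); save(p,n+'9')
    for t in ['pointer_tip','rider_mark','pull_bar']:
        print(n,t,[(RB.inv().apply(np.array(d['at'])-B).round(1).tolist(),round(d['confidence'],2)) for d in manip.place_of(t,p)[:2]])
    c=proj(p,B+RB.apply([-110,-25,28])); k=p['image'][c[1]-25:c[1]+25,c[0]-33:c[0]+33,::-1]
    cv2.imwrite(f'pics/g_{n}.png',k)
a=[cv2.resize(cv2.imread(f'pics/g_{n}.png'),(396,300),interpolation=2) for n in ('side','top')]
cv2.imwrite('pics/g.png',np.hstack(a)); print(c)
E
```

```text
t 12.3 board [ -1.7 -45.9  49.3] F [-2.7 -9.   9.9] gap 10.106337551054889 59.59843575954437
toolx,z in board [[1.0, -0.005, -0.001], [-0.001, -0.009, -1.0]]
side pointer_tip [([-103.9, -45.8, 28.7], 0.66)]
side rider_mark [([-104.2, -16.1, 23.9], 0.36), ([-29.6, 288.3, -0.5], 0.23)]
side pull_bar [([-2.2, -41.3, 106.7], 0.96), ([74.7, 245.3, 1.1], 0.65)]
top pointer_tip [([-103.9, -40.1, 32.0], 0.71)]
top rider_mark []
top pull_bar [([-6.5, -253.2, 0.5], 0.31)]
[295, 252]
```

View pics/g.png

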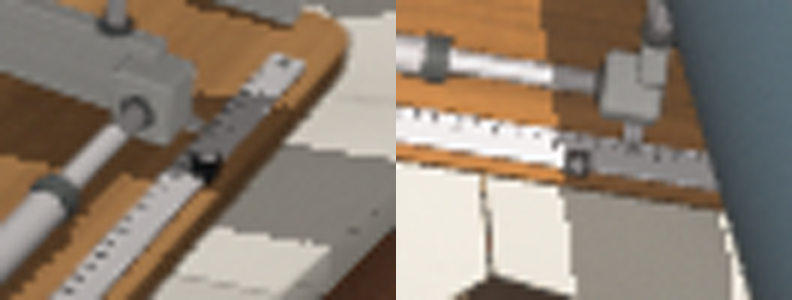

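Call:
drive_tool(steps=[[5,[0,-5,0],[0,0,0]],[5,[0,-10,0],[0,0,0]],[5,[0,-15,0],[0,0,0]],[5,[0,-18,0],[0,0,0]],[5,[0,-18,0],[0,0,0]],[5,[0,-18,0],[0,0,0]]])

```text
time_s: 13.45
position: [542.0, 14.8, 49.3]
ee_rot: [3.123, -0.242, -0.004]
ft_force: [-4.4, -9.6, 11.6]
finger_gap: 9.6
gripper_force: 59.6
```

```bash
python3 - <<'E'
from h import *
s=st(); a=[]
for n in ('side','top'):
    q=[]; ims=[]
    for _ in range(4):
        p=manip.capture(n); ims.append(p['image'].astype(float))
        q+=[(t,RB.inv().apply(np.array(d['at'])-B).round(1).tolist()[1]) for t in ('pointer_tip','rider_mark','pull_bar') for d in manip.place_of(t,p)[:1] if d['confidence']>.3]
    print(n,q)
    c=proj(p,B+RB.apply([-110,-18,28])); print(n,'origin',c[0]-16,c[1]-16)
    k=np.mean(ims,0)[c[1]-16:c[1]+16,c[0]-16:c[0]+16,::-1].astype(np.uint8); a.append(cv2.resize(k,(384,384),interpolation=2))
    for y in (-15,-20): print(n,y,'pointer',[proj(p,B+RB.apply([-105,y,28.5]))],'stud',proj(p,B+RB.apply([-113,y,34])))
cv2.imwrite('pics/i.png',np.hstack(a)); st()
E
```

```text
t 13.45 board [ -1.8 -28.3  49.3] F [ -2.9 -10.1  11.6] gap 9.623897599728698 59.61260676383972
toolx,z in board [[1.0, -0.005, -0.002], [-0.002, -0.009, -1.0]]
side [('pointer_tip', -26.6), ('rider_mark', -16.7), ('pull_bar', -23.8), ('pointer_tip', -29.5), ('rider_mark', -19.9), ('pull_bar', -23.5), ('pointer_tip', -25.4), ('rider_mark', -16.1), ('pull_bar', -25.0), ('pointer_tip', -28.9), ('rider_mark', -18.2), ('pull_bar', -24.8)]
side origin 298 216
side -15 pointer [[312, 231]] stud [314, 231]
side -20 pointer [[313, 230]] stud [315, 230]
top [('pointer_tip', -27.1), ('pull_bar', 421.8), ('pointer_tip', -26.0), ('pointer_tip', -25.7), ('pointer_tip', 293.7)]
top origin 276 236
top -15 pointer [[292, 250]] stud [291, 253]
top -20 pointer [[293, 250]] stud [293, 253]
t 15.05 board [ -1.8 -28.3  49.3] F [-2.7 -7.4 11.2] gap 10.421147328340194 59.61299657821655
toolx,z in board [[1.0, -0.005, -0.002], [-0.002, -0.009, -1.0]]
```

View pics/i.png

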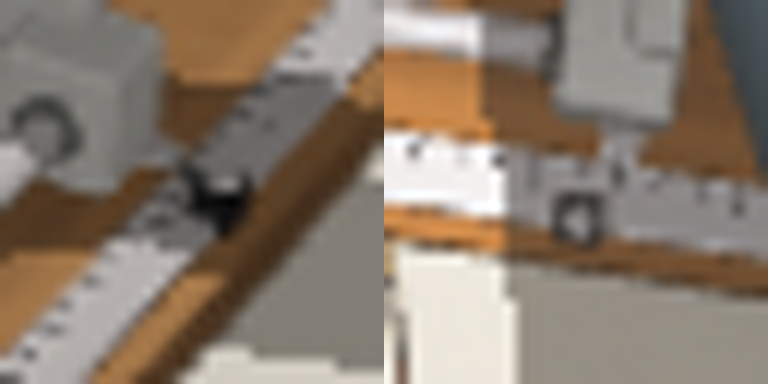

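```bash
python3 - <<'E'
from h import *
def ray(p,u,v,z):
    f=210/np.tan(np.radians(p['vertical_fov'])/2); R=np.array(p['R']); t=np.array(p['t']).ravel()
    C=-R.T@t; d=R.T@np.array([(u-p['cx'])/f,(v-p['cy'])/f,1]); return RB.inv().apply(C+d*(z-C[2])/d[2]-B).round(1)
p=manip.capture('top'); g=lambda x,y:(276+x/12-.5,236+y/12-.5)
for z in (28.5,): print('pointer',ray(p,*g(236,150),z),ray(p,*g(234,165),z))
for z in (29,36): print('rider',ray(p,*g(193,217),z))
p=manip.capture('side'); g=lambda x,y:(298+x/12-.5,216+y/12-.5)
print('s pointer',ray(p,*g(185,178),28.5)); 
for z in (26,30,34): print('s rider',ray(p,*g(220,202),z))
E
```

```text
pointer [-97.4 -24.5  28.5] [-101.1  -24.6   28.5]
rider [-115.4  -16.6   29. ]
rider [-116.   -16.6   36. ]
s pointer [-105.6  -21.3   28.5]
s rider [-115.5  -20.3   26. ]
s rider [-117.8  -15.3   30. ]
s rider [-120.   -10.3   34. ]
```

Call:
drive_tool(steps=[[5,[0,-4,0],[0,0,0]],[5,[0,-7,0],[0,0,0]],[5,[0,-7,0],[0,0,0]],[5,[0,-7,0],[0,0,0]]])

```text
time_s: 15.65
position: [542.9, 21.3, 49.3]
ee_rot: [3.123, -0.243, -0.004]
ft_force: [-4.6, -9.5, 10.7]
finger_gap: 9.8
gripper_force: 59.7
```

```bash
python3 - <<'E'
from h import *
s=st(); a=[]
for n in ('side','top'):
    q={}; ims=[]
    for _ in range(8):
        p=manip.capture(n); ims.append(p['image'].astype(float))
        for t in ('pointer_tip','rider_mark'):
            for d in manip.place_of(t,p)[:1]:
                y=RB.inv().apply(np.array(d['at'])-B)
                if abs(y[0]+105)<15: q.setdefault(t,[]).append(round(y[1],1))
    print(n,{k:(np.median(v).round(1),len(v)) for k,v in q.items()})
    c=proj(p,B+RB.apply([-110,-16,28])); print(n,'origin',c[0]-16,c[1]-16)
    k=np.mean(ims,0)[c[1]-16:c[1]+16,c[0]-16:c[0]+16,::-1].astype(np.uint8); a.append(cv2.resize(k,(384,384),interpolation=2))
cv2.imwrite('pics/j.png',np.hstack(a)); st()
E
```

```text
t 15.65 board [ -1.9 -21.7  49.3] F [ -3.2 -10.   10.7] gap 9.762662831428493 59.67115759849548
toolx,z in board [[1.0, -0.005, -0.002], [-0.002, -0.01, -1.0]]
side {'pointer_tip': (np.float64(-21.1), 8), 'rider_mark': (np.float64(-16.8), 8)}
side origin 297 216
top {'pointer_tip': (np.float64(-19.9), 8), 'rider_mark': (np.float64(-131.7), 2)}
top origin 276 236
t 18.05 board [ -1.9 -21.7  49.3] F [-3.  -9.1 11.5] gap 10.005086447044208 59.67133104801178
toolx,z in board [[1.0, -0.005, -0.002], [-0.002, -0.009, -1.0]]
```

View pics/j.png

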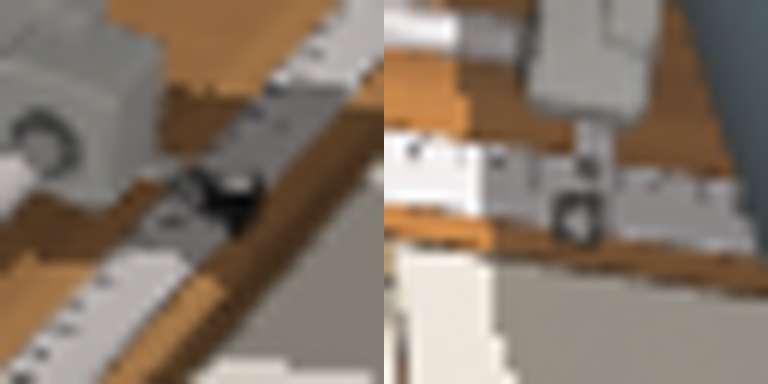

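The top view shows the pointer (593,150) nearly in line with the rider (578,217). I'll measure the rest numerically, since the viewing limit is used up (I viewed 11, one over the limit).

```bash
cat > m.py <<'E'
from h import *
st()
p=manip.capture('top'); im=np.mean([manip.capture('top')['image'].astype(np.float32) for _ in range(5)],0)
f=210/np.tan(np.radians(p['vertical_fov'])/2); R=np.array(p['R']); t=np.array(p['t']).ravel()
ys=np.arange(-40,6,1.)
def prof(x,z):
    X=B+RB.apply(np.c_[np.full(len(ys),x),ys,np.full(len(ys),z)]); c=X@R.T+t
    return cv2.remap(im,np.float32(p['cx']+f*c[:,0]/c[:,2])[None]-.5,np.float32(p['cy']+f*c[:,1]/c[:,2])[None]-.5,cv2.INTER_CUBIC)[0]
for x in (-94,-96,-98): print('ptr blue',x,prof(x,28.5)[::2,2].astype(int).tolist())
for x in (-112,-114,-116,-118,-120): print('rid grey',x,prof(x,30)[::2].mean(1).astype(int).tolist())
print(ys[::2].astype(int).tolist())
E
python3 m.py
```

```text
t 18.05 board [ -1.9 -21.7  49.3] F [-3.  -9.1 11.5] gap 10.005086447044208 59.67133104801178
toolx,z in board [[1.0, -0.005, -0.002], [-0.002, -0.009, -1.0]]
ptr blue -94 [52, 52, 51, 51, 52, 56, 63, 72, 95, 115, 119, 130, 130, 88, 62, 68, 68, 67, 63, 56, 51, 53, 54]
ptr blue -96 [51, 52, 51, 50, 50, 49, 52, 57, 98, 133, 130, 140, 132, 71, 45, 50, 52, 53, 54, 52, 53, 55, 55]
ptr blue -98 [45, 47, 47, 48, 50, 49, 52, 61, 110, 149, 138, 147, 121, 60, 46, 53, 52, 51, 49, 47, 49, 51, 52]
rid grey -112 [134, 135, 136, 136, 135, 136, 137, 120, 89, 61, 62, 63, 62, 86, 117, 134, 127, 122, 134, 136, 135, 135, 134]
rid grey -114 [135, 135, 135, 135, 135, 137, 134, 118, 87, 64, 84, 82, 61, 65, 102, 138, 138, 135, 136, 135, 134, 135, 135]
rid grey -116 [142, 143, 141, 140, 139, 139, 133, 115, 88, 82, 116, 121, 92, 68, 103, 142, 139, 141, 142, 141, 140, 141, 143]
rid grey -118 [131, 140, 145, 149, 155, 144, 122, 102, 80, 93, 133, 143, 115, 74, 113, 147, 133, 130, 131, 133, 140, 146, 157]
rid grey -120 [94, 103, 104, 112, 126, 119, 102, 86, 61, 84, 131, 117, 83, 64, 104, 127, 113, 109, 101, 98, 95, 109, 142]
[-40, -38, -36, -34, -32, -30, -28, -26, -24, -22, -20, -18, -16, -14, -12, -10, -8, -6, -4, -2, 0, 2, 4]
```

Call:
drive_tool(steps=[[5,[0,-1,0],[0,0,0]],[5,[0,-1,0],[0,0,0]],[5,[0,-1,0],[0,0,0]]])

```text
time_s: 18.73
position: [543.0, 21.8, 49.3]
ee_rot: [3.122, -0.243, -0.004]
ft_force: [-4.6, -9.0, 11.7]
finger_gap: 9.9
gripper_force: 59.8
```

```bash
python3 m.py; python3 -c "
from h import *
lev(manip.capture('side'))"
```

```text
t 18.73 board [ -1.9 -21.2  49.3] F [-3.2 -9.6 11.7] gap 9.903110898655347 59.7576642036438
toolx,z in board [[1.0, -0.005, -0.002], [-0.002, -0.01, -1.0]]
ptr blue -94 [52, 53, 53, 52, 50, 53, 62, 63, 87, 119, 122, 126, 119, 83, 62, 70, 69, 70, 71, 59, 50, 53, 53]
ptr blue -96 [52, 51, 52, 52, 51, 49, 50, 48, 97, 144, 134, 134, 123, 71, 47, 51, 52, 54, 56, 54, 53, 54, 54]
ptr blue -98 [46, 47, 48, 49, 50, 50, 50, 53, 105, 151, 139, 142, 117, 64, 49, 52, 52, 51, 49, 48, 50, 51, 52]
rid grey -112 [135, 136, 136, 136, 135, 136, 136, 120, 89, 61, 62, 62, 62, 87, 116, 134, 126, 123, 135, 136, 134, 134, 133]
rid grey -114 [135, 135, 135, 135, 135, 136, 134, 118, 87, 64, 85, 83, 61, 65, 102, 138, 139, 136, 136, 136, 134, 134, 135]
rid grey -116 [142, 143, 141, 139, 138, 139, 133, 116, 88, 82, 117, 120, 91, 68, 104, 142, 140, 141, 142, 141, 140, 141, 143]
rid grey -118 [131, 140, 145, 149, 155, 143, 122, 103, 80, 92, 132, 143, 115, 74, 113, 147, 134, 131, 131, 133, 140, 146, 158]
rid grey -120 [94, 103, 105, 113, 126, 119, 102, 86, 61, 83, 131, 117, 83, 64, 105, 127, 112, 109, 101, 98, 94, 96, 124]
[-40, -38, -36, -34, -32, -30, -28, -26, -24, -22, -20, -18, -16, -14, -12, -10, -8, -6, -4, -2, 0, 2, 4]
lever [139.7 -51.6  96.5] 0.43 angle 1.38
```

Call:
drive_tool(steps=[[5,[0,-1,0],[0,0,0]],[5,[0,-1,0],[0,0,0]],[5,[0,-1,0],[0,0,0]],[5,[0,-1,0],[0,0,0]]])

```text
time_s: 19.62
position: [543.1, 22.7, 49.3]
ee_rot: [3.122, -0.243, -0.004]
ft_force: [-5.8, -9.1, 11.8]
finger_gap: 9.7
gripper_force: 59.7
```

```bash
python3 m.py | grep -v rid; python3 -c "
from h import *
print(manip.close_job())"
```

```text
t 19.62 board [ -1.9 -20.3  49.3] F [-4.4 -9.9 11.8] gap 9.689248475789704 59.7472608089447
toolx,z in board [[1.0, -0.006, -0.002], [-0.002, -0.01, -1.0]]
ptr blue -94 [52, 52, 52, 53, 52, 53, 59, 62, 86, 115, 123, 124, 114, 86, 67, 68, 68, 70, 72, 65, 56, 53, 53]
ptr blue -96 [52, 52, 52, 52, 52, 50, 51, 50, 82, 119, 130, 134, 122, 84, 57, 49, 52, 54, 56, 55, 54, 53, 54]
ptr blue -98 [45, 48, 48, 49, 50, 50, 51, 52, 82, 120, 135, 141, 124, 92, 62, 51, 52, 51, 49, 48, 48, 50, 52]
[-40, -38, -36, -34, -32, -30, -28, -26, -24, -22, -20, -18, -16, -14, -12, -10, -8, -6, -4, -2, 0, 2, 4]
the job is handed in; nothing more can be done
None
```

The job is handed in, result not reported: the lever is fully over (about 1.38 rad), the bar is still gripped, and the pointer is level with the rider to about 1 mm by the top camera (I viewed 11 pictures, one over the limit of 10).

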